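# Sieve the small brass slugs out of a mixed lot of fan parts

### The job

Take the sieve by its orange handle and, leaving it level and riding on the rims of the grey catch box, shake it briskly from side to side until all four small brass slugs have dropped through into the box: at the ends of its travel let it press the red bumpers in lightly by turns, left (as seen from the robot), right, left and right again, feeling for them and never ramming them (20 N is too much). Then lift the sieve out with the three large white rollers still in it, set it down gently and level in the blue cradle so that it hangs fully home on the cradle's rims near its middle, and let go, leaving everything else on the bench where it is.

Things in the scene. Friction and masses are not known exactly. Their poses are not given: they have to be found in the camera images.
- sieve_grip (a point): middle of the sieve's orange handle bar: 106 mm long along the sieve's x, 14 mm wide (y), 16 mm high, z up; a bow on a thin post at either end, 30 mm or more clear underneath. It is 68 mm straight above the centre of the sieve's underside. At the start the sieve (about 0.35 kg) lies on the catch box near its middle, axes along the box's
- sieve_floor (a point): centre of the sieve's underside. Steel tray 104 x 110 mm (x, y), walls 28 mm high, 4 mm thick. Floor: three bars along x, 10 mm wide, 4 mm thick, at y = -28, 0, 28 mm; open slots 18 mm wide between them and the end walls. On each x side a 12 mm wide flange runs along y, its underside 14 mm above this point: by these flanges the sieve hangs on the rims of catch box or cradle
- catch_box: light grey open box, fixed; origin: centre of its underside, z up. Inside 110 mm (x) by 200 mm (y), floor 4 mm thick, walls 45 mm high. Its two long walls (along y, 10 mm thick) have slippery white rims on which the sieve's flanges slide along y; the tray has 3 mm play each side in x. With the sieve on it, the handle's middle is 99 mm above this origin
- bumper_left (a joint): how far the round red sprung bumper at the box's +y end is pushed in, 0 to 0.0135 m, about 2 N per mm. It points inwards, 52 mm above the box's underside, x = 0, and meets the sieve's end wall. It is clamped by hand somewhere: the sieve meets it when its middle is 10 to 28 mm off the box's middle; to be felt (or seen)
- bumper_right (a joint): the same for the red bumper at the box's -y end, clamped at a place of its own, 10 to 28 mm of sieve travel off the middle
- cradle: blue open-topped cradle with black rims, fixed; origin: centre of its underside, z up. Inside 110 mm (x) by 130 mm (y), long walls along y 10 mm thick, 45 mm high. The sieve, lowered in, hangs by its flanges on the two long rims, handle along x: 3 mm play each side in x, 10 mm in y, either way round. Seated, the handle's middle is 99 mm above this origin
- small0_center (a point): centre of a small brass slug, 12 mm across, 10 mm long, about 11 g, standing on one of the sieve's floor bars, centre 9 mm above the sieve's underside. It slides (friction about 0.2) when the sieve is started or stopped briskly along y; off the bar it drops through a slot. Lying in the box, its centre is about 10 mm above the box's underside
- small1_center (a point): centre of a small brass slug, 12 mm across, 10 mm long, about 11 g, standing on one of the sieve's floor bars, centre 9 mm above the sieve's underside. It slides (friction about 0.2) when the sieve is started or stopped briskly along y; off the bar it drops through a slot. Lying in the box, its centre is about 10 mm above the box's underside
- small2_center (a point): centre of a small brass slug, 12 mm across, 10 mm long, about 11 g, standing on one of the sieve's floor bars, centre 9 mm above the sieve's underside. It slides (friction about 0.2) when the sieve is started or stopped briskly along y; off the bar it drops through a slot. Lying in the box, its centre is about 10 mm above the box's underside
- small3_center (a point): centre of a small brass slug, 12 mm across, 10 mm long, about 11 g, standing on one of the sieve's floor bars, centre 9 mm above the sieve's underside. It slides (friction about 0.2) when the sieve is started or stopped briskly along y; off the bar it drops through a slot. Lying in the box, its centre is about 10 mm above the box's underside
- large0_center (a point): centre of a large white plastic roller, 26 mm across, 24 mm long, about 30 g, lying along x in a slot of the sieve; too thick to pass. Its centre is 13 mm above the sieve's underside
- large1_center (a point): centre of a large white plastic roller, 26 mm across, 24 mm long, about 30 g, lying along x in a slot of the sieve; too thick to pass. Its centre is 13 mm above the sieve's underside
- large2_center (a point): centre of a large white plastic roller, 26 mm across, 24 mm long, about 30 g, lying along x in a slot of the sieve; too thick to pass. Its centre is 13 mm above the sieve's underside
- fan: black cooling fan, 80 x 80 x 25 mm, lying on the bench; origin: centre of its underside; leave alone
- reel: copper-coloured wire reel, 56 mm across and 40 mm high; origin: centre of its underside; leave alone
- driver: screwdriver lying on the bench; leave alone
- cap: round brass cap like a small bowl, 70 mm across, 30 mm high; origin: centre of its underside; leave alone
Not all that is in view belongs to the job. Leave any brown look-alike of the part that bears large2_center alone.

How it is judged:
By the outcome, as a careful person would: the job done as asked, in the order asked, and still so for the second after the job is handed in, with the robot touching nothing.
It also fails if it takes over 61 s, if anything falls off the work surface, if the arm or the gripper's body presses on something with over 40 N, if the wrist force passes 120 N, or if a joint passes its speed limit or range.

### The arm

A 6-joint arm with a two-finger parallel gripper is mounted at the origin on the work surface. World frame = base frame: x ahead of the robot, y to its left, z up, the work surface at z = 0. Lengths are in m, angles in rad, forces in N, time in s.
With the tool pointing down it reaches from about 0.35 to 0.975 m from the base axis. Payload 4.9 kg.
Tool frame: the origin (TCP) lies between the finger pads; the fingertips stand 17 mm ahead of it and the grasp point (between the pads) lies 2 mm behind it; z points along the fingers, y is the direction in which the jaws open and shut (so a half turn about z gives the same grasp; the last joint's range is limited). The gripper opens to 85 mm and grips with 20 to 120 N. Pads are 22 mm wide; open, the fingers measure 114 mm over their backs; the gripper's body (76 mm by 85 mm) begins 54 mm behind the grasp point. The pads swing forward as they close: fully open they stand 13 mm farther back than shut.
Start: joints at [1.189, 0.053, 1.613, -0, 1.476, -0.119], TCP at [0.162, 0.604, 0.248] pointing down, gripper open.
Joint ranges: [-3.01, 3.01], [-1.01, 2.22], [0.06, 2.58], [-1.02, 4.17], [0.09, 2.62], [-3.14, 3.14]. Speed limits (rad/s): [2.57, 2.57, 3.14, 3.14, 3.14, 3.14].

### API

Orientations are given as a unit quaternion [w, x, y, z].
In Python, from plant import state, grab_frame, camera_model, job_done, find_in, silhouettes, landmark_of gives the robot as it stands.
- The arm moves only by the shell command python3 -m crank 'ROWS'. ROWS is JSON, a list of rows, each an object with "angular": the turn, a rotation vector about the tool's x, y, z each as a share of 5 degrees, from -1 to 1, a list of three; "delta_pos": the shift along the tool's x, y, z each as a share of 3 cm, from -1 to 1, a list of three; "gripper": the opening, from 0 (shut) to 1 (fully open). In form: [{"angular": [ax, ay, az], "delta_pos": [tx, ty, tz], "gripper": gripper}, ...]. A call has 1 to 12 rows; each row shifts and turns the commanded pose from where the row before left it, along the tool's axes as they then stand; what a row does not reach is not made up. A row lasts 1/8 s, in which the tool goes at most 62.5 mm and 10.7 degrees, less where a joint would pass 70% of its speed; a pose out of reach is approached as far as the arm can. A call with a number of a shift or a turn outside -1 to 1 is refused whole. A call with a gripper value outside its range is refused whole. The fingers move at their own pace and stop on an object; the grip force is fixed at half the most. Time passes only in rows, so rows that do not move let the fingers close. It gives the time, the measured TCP pose, the force and the opening at its end, in the units of the state.
- state(): the state, without advancing time (a new reading comes with each control period).
- grab_frame(name): name is "scene" or "top"; returns the picture (384x512x3 uint8, red, green, blue); there is no depth.
- camera_model(name): a dict with "camera_matrix" (3x3 intrinsics, pixels), "rvec" (rotation vector, rad) and "tvec" (3), from world to camera coordinates, as OpenCV has them. Camera axes: x right, y down, z forward; pixel columns grow to the right and rows downward; lengths in m; the calibration is good to about 2 mm. A picture is of the moment at which its call begins. camera_model takes no time and is no camera call.
- job_done(): hands the job in, once; it reports no verdict.
Trained networks look in the newest picture that a camera, given by its name, has taken for a name from the list of things; names that differ only in an ending like _2 or _b are one class to them, and where a whole thing is asked for, a point or a joint stands for the part that bears it (a point fixed in the world has none). Each returns a list of dicts, best first, with "conf" (0 to 1); they miss things now and then, are a little off and sometimes report something else, mostly with a low value. They report only what shows in the picture. A call takes as long as a camera call. They do not tell look-alikes from the thing itself.
- find_in(camera, target): "bbox" ([left, top, right, bottom] in pixels, round what is visible of it).
- silhouettes(camera, target): "mask" (384x512 bool, what is visible of it) and "bbox" ([left, top, right, bottom] in pixels, round what is visible of it).
- landmark_of(camera, target): "pixel" ([column, row] in pixels: a listed point, or the origin of a listed thing).
The state is a dict: "time": time; "joint_pos": joint angles; "joint_vel": joint speeds; "joint_efforts": joint torques, N m; "tool_pos": TCP position; "tool_rot": TCP orientation; "contact_force": force on the tool from outside, world axes, zero at the start; "ft_torque": the same for the moment, N m; "gripper_width": opening from 0.0 (shut) to 1.0 (fully open).
Only numpy, scipy, OpenCV 4.12 (cv2) and the standard library are available. Lean on these libraries where they do the work, as an engineer would, in place of code of your own. Each camera call takes 0.05 s, during which the arm holds its last target.

## Working session

There is one attempt and no reset: what is moved stays moved. The work goes in short steps, Python scripts to look and compute and a shell command to move; the robot and the scene stay as the last step left them, time stands still between calls to the robot, and variables do not carry over. Pictures are saved under pics/ and viewed, and the job is handed in when it is done.

```bash
ls; mkdir -p pics; cat > h.py <<'E'
import numpy as np, cv2
from plant import *
def snap(n,f):
    im=grab_frame(n); cv2.imwrite('pics/'+f,im[:,:,::-1].copy()); return im
def ray(cam,px):
    m=camera_model(cam); K=np.array(m['camera_matrix'],float); R=cv2.Rodrigues(np.array(m['rvec'],float))[0]; t=np.array(m['tvec'],float).ravel()
    d=R.T@np.linalg.inv(K)@np.array([px[0],px[1],1.]); return -R.T@t,d
def at_z(cam,px,z):
    o,d=ray(cam,px); return o+d*(z-o[2])/d[2]
def proj(cam,p):
    m=camera_model(cam); return cv2.projectPoints(np.array([p],float),np.array(m['rvec'],float),np.array(m['tvec'],float),np.array(m['camera_matrix'],float),None)[0].ravel()
def tri(a,pa,b,pb):
    o1,d1=ray(a,pa);o2,d2=ray(b,pb)
    A=np.stack([d1,-d2],1); s=np.linalg.lstsq(A,o2-o1,rcond=None)[0]
    p,q=o1+s[0]*d1,o2+s[1]*d2
    return (p+q)/2,np.linalg.norm(p-q)
E
python3 - <<'E'
from h import *
print(state())
for n in('scene','top'):
    snap(n,n+'0.png'); o,d=ray(n,(256,192)); print(n,o.round(3),(d/np.linalg.norm(d)).round(3))
    for t in('sieve_grip','sieve_floor','catch_box','cradle','bumper_left','bumper_right'):
        try: print(t,[(np.round(r['pixel'],1),round(r['conf'],2)) for r in landmark_of(n,t)][:3])
        except Exception as e: print(t,e)
E
```

```text
pics
{'time': 0.0, 'joint_pos': array([ 1.18901067e+00,  5.33799940e-02,  1.61427609e+00, -2.21187526e-05,
        1.47598352e+00, -1.18998130e-01]), 'joint_vel': array([ 1.57247024e-05, -4.88149273e-04,  8.03432780e-04,  6.78222899e-04,
        7.93143629e-04,  3.08965814e-04]), 'joint_efforts': array([-2.03706964e-03, -3.93680155e+01, -3.70176351e+01, -2.12363634e-04,
        7.12972018e-03, -1.94181627e-05]), 'tool_pos': array([0.16214592, 0.60300306, 0.24705933]), 'tool_rot': array([-2.42934793e-04,  1.31014901e-01,  9.91379871e-01, -9.94285111e-04]), 'contact_force': array([-0.14195753,  0.86052023,  0.93998604]), 'ft_torque': array([-0.04239911, -0.01751462,  0.00456532]), 'gripper_width': 1.0029736250260823}
scene [ 1.149 -0.429  0.685] [-0.627  0.461 -0.628]
sieve_grip [(array([146.3, 200. ]), 0.66)]
sieve_floor [(array([149.3, 227.2]), 0.65), (array([356.2, 250.1]), 0.22)]
catch_box [(array([150.1, 236.7]), 0.63), (array([134.7, 227.1]), 0.28)]
cradle [(array([294.8, 176.6]), 0.58), (array([155.9, 207.8]), 0.29)]
bumper_left it knows: cap, catch_box, cradle, driver, fan, lar
[... 264 characters left out ...]
ip, small0_center, small1_center, small2_center, small3_center
top [ 0.452 -0.008  1.005] [ 0.062  0.026 -0.998]
sieve_grip [(array([338.6, 208.9]), 0.74)]
sieve_floor [(array([340. , 212.1]), 0.81)]
catch_box [(array([333. , 207.2]), 0.76)]
cradle [(array([196.1, 211.1]), 0.68), (array([213.2, 117.5]), 0.56)]
bumper_left it knows: cap, catch_box, cradle, driver, fan, large0_center, large1_center, large2_center, reel, sieve_floor, sieve_grip, small0_center, small1_center, small2_center, small3_center
bumper_right it knows: cap, catch_box, cradle, driver, fan, large0_center, large1_center, large2_center, reel, sieve_floor, sieve_grip, small0_center, small1_center, small2_center, small3_center
```

View pics/scene0.png

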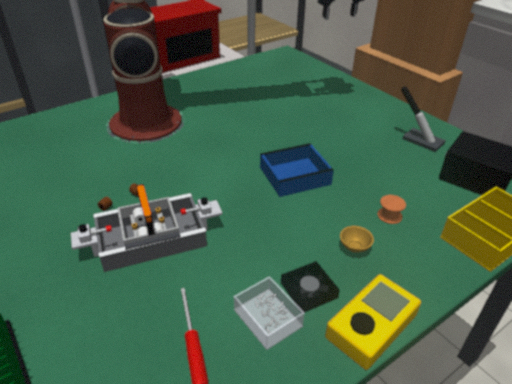

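View pics/top0.png

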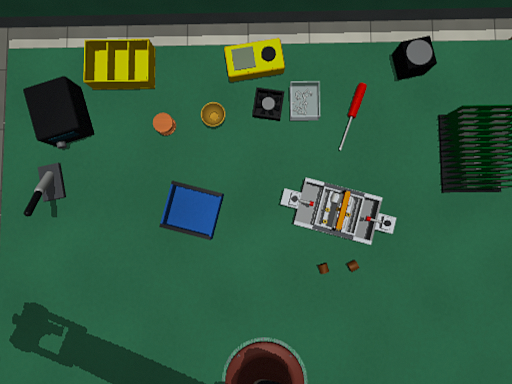

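```bash
python3 - <<'E'
from h import *
im=cv2.imread('pics/top0.png')
c=cv2.resize(im[165:255,270:405],None,fx=5.9,fy=5.9,interpolation=cv2.INTER_CUBIC);cv2.imwrite('pics/boxz.png',c)
c=cv2.resize(im[170:250,150:235],None,fx=6,fy=6,interpolation=cv2.INTER_CUBIC);cv2.imwrite('pics/crz.png',c)
im=cv2.imread('pics/scene0.png')
c=cv2.resize(im[175:270,65:230],None,fx=4.8,fy=4.8,interpolation=cv2.INTER_CUBIC);cv2.imwrite('pics/boxs.png',c)
for n in('top',):
  for t in('sieve_grip','catch_box','cradle'):
    for r in silhouettes(n,t)[:2]:
        m=np.array(r['mask']).astype(np.uint8); cs=cv2.findContours(m,0,2)[0]; cc=max(cs,key=cv2.contourArea)
        R=cv2.minAreaRect(cc); print(n,t,round(r['conf'],2),r['bbox'],R,np.round(cv2.boxPoints(R),1).tolist())
E
```

```text
top sieve_grip 0.62 [312.9, 181.3, 367.7, 242.4] ((337.5038146972656, 209.81919860839844), (45.431602478027344, 48.85212326049805), 15.255118370056152) [[309.20001220703125, 227.39999389648438], [322.0, 180.3000030517578], [365.79998779296875, 192.1999969482422], [353.0, 239.39999389648438]]
top catch_box 0.95 [280.9, 178.3, 394.8, 245.0] ((299.9238586425781, 200.00405883789062), (36.54338455200195, 47.824581146240234), 15.376252174377441) [[276.0, 218.1999969482422], [288.6000061035156, 172.10000610351562], [323.8999938964844, 181.8000030517578], [311.20001220703125, 227.89999389648438]]
top cradle 0.6 [160.0, 178.1, 226.6, 239.9] ((191.38731384277344, 209.62823486328125), (54.71605682373047, 48.96451187133789), 14.743562698364258) [[158.6999969482422, 226.3000030517578], [171.1999969482422, 179.0], [224.10000610351562, 192.89999389648438], [211.60000610351562, 240.3000030517578]]
```

View pics/boxz.png

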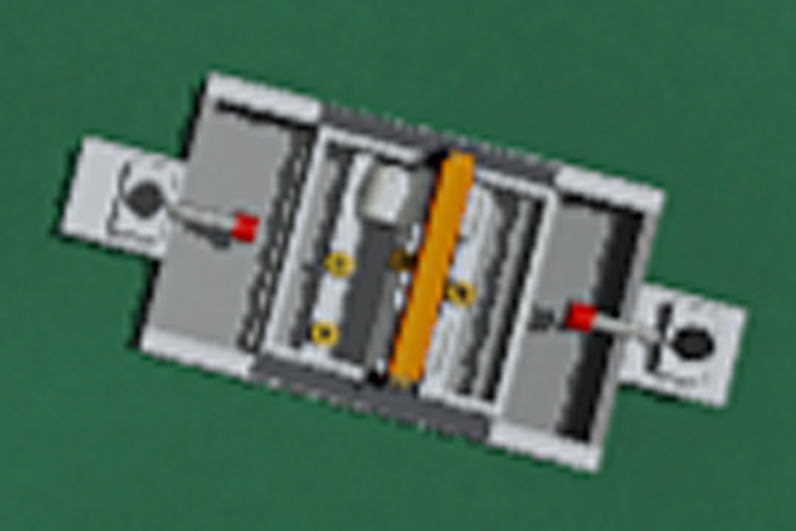

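View pics/crz.png

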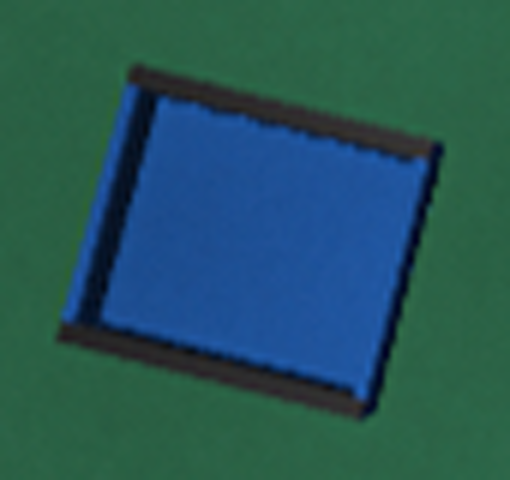

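View pics/boxs.png

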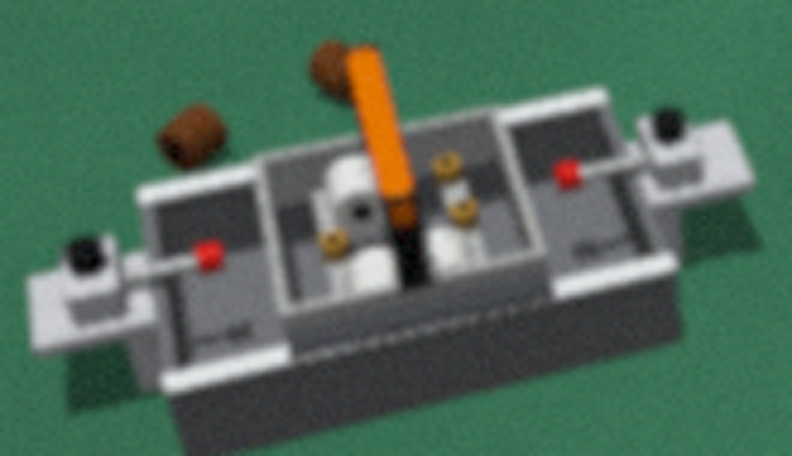

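```bash
python3 - <<'E'
from h import *
def z(u,s,o): return ((u[0]+.5)/s-.5+o[0],(u[1]+.5)/s-.5+o[1])
def rep(n,cam,P):
    P=np.array(P);c=P.mean(0);e1=P[1]-P[0];e2=P[2]-P[3]
    print(n,cam,c.round(4),'ang',np.degrees([np.arctan2(*e[[1,0]]) for e in(e1,e2,P[0]-P[3],P[1]-P[2])]).round(2),'len',[np.linalg.norm(P[i]-P[(i+1)%4]).round(4) for i in range(4)])
rep('box','top',[at_z('top',z(u,5.9,(270,165)),.045) for u in[(208,75),(664,192),(598,470),(141,350)]])
rep('cradle','top',[at_z('top',z(u,6,(150,170)),.045) for u in[(132,66),(442,146),(368,418),(58,340)]])
a,b=[at_z('top',z(u,5.9,(270,165)),.107) for u in[(458,150),(402,384)]]
print('handle',a,b,(a+b)/2,np.linalg.norm(a-b),np.degrees(np.arctan2(*(a-b)[[1,0]])))
rep('box','scene',[at_z('scene',z(u,4.8,(65,175)),.045) for u in[(138,192),(606,92),(678,262),(165,388)]])
a,b=[at_z('scene',z(u,4.8,(65,175)),.107) for u in[(363,48),(400,196)]]
print('handle',a,b,(a+b)/2,np.linalg.norm(a-b),np.degrees(np.arctan2(*(a-b)[[1,0]])))
print('grip tri',tri('top',(338.6,208.9),'scene',(146.3,200)))
for n in('fan','cap','reel','driver'): print(n,[at_z('top',r['pixel'],0.).round(3) for r in landmark_of('top',n)[:1]])
for n,u in(('L',(245,228)),('R',(582,318))): print(n,at_z('top',z(u,5.9,(270,165)),.052+.005))
E
```

```text
box top [ 0.4604 -0.201   0.045 ] ang [-105.06 -105.11  -14.53  -15.  ] len [np.float64(0.2127), np.float64(0.1292), np.float64(0.2117), np.float64(0.1291)]
cradle top [0.4652 0.1924 0.045 ] ang [-104.93 -104.32  -14.64  -15.29] len [np.float64(0.1454), np.float64(0.1257), np.float64(0.144), np.float64(0.1273)]
handle [ 0.51110033 -0.21346045  0.107     ] [ 0.41223834 -0.18743701  0.107     ] [ 0.46166934 -0.20044873  0.107     ] 0.10222970255371713 -14.747426450075814
box scene [ 0.4618 -0.2009  0.045 ] ang [ 74.28  74.89 164.73 165.06] len [np.float64(0.2123), np.float64(0.123), np.float64(0.213), np.float64(0.1253)]
handle [ 0.41303248 -0.18754285  0.107     ] [ 0.51075982 -0.21603588  0.107     ] [ 0.46189615 -0.20178937  0.107     ] 0.10179629738203164 163.74562122987896
grip tri (array([ 0.46268277, -0.19446839,  0.10223932]), np.float64(0.005848239953264736))
fan [array([ 0.77 , -0.006,  0.   ])]
cap [array([0.735, 0.136, 0.   ])]
reel [array([0.702, 0.28 , 0.   ])]
driver [array([ 0.485, -0.242,  0.   ])]
L [ 0.48011834 -0.12883855  0.057     ]
R [ 0.43874276 -0.27812284  0.057     ]
```

```bash
python3 -m crank '[{"angular":[0,0,0],"delta_pos":[-1,-1,0.1],"gripper":1},{"angular":[0,0,0],"delta_pos":[-1,-1,0.1],"gripper":1},{"angular":[0,0,0],"delta_pos":[-1,-1,0.1],"gripper":1},{"angular":[0,0,0],"delta_pos":[-1,-1,0.1],"gripper":1},{"angular":[0,0,0],"delta_pos":[-1,-1,0.1],"gripper":1},{"angular":[0,0,0],"delta_pos":[-1,-1,0.1],"gripper":1},{"angular":[0,0,0],"delta_pos":[-1,-1,0.1],"gripper":1},{"angular":[0,0,0],"delta_pos":[-1,-1,0.1],"gripper":1},{"angular":[0,0,0],"delta_pos":[-1,-1,0.1],"gripper":1},{"angular":[0,0,0],"delta_pos":[-1,-1,0.1],"gripper":1},{"angular":[0,0,0],"delta_pos":[-1,-1,0.1],"gripper":1},{"angular":[0,0,0],"delta_pos":[-1,-1,0.1],"gripper":1}]'
cat >> h.py <<'E'
from scipy.spatial.transform import Rotation as Ro
def toolR(s=None):
    s=s or state(); q=np.array(s['tool_rot']); return Ro.from_quat(q[[1,2,3,0]]).as_matrix()
def need(target):
    s=state(); R=toolR(s); d=R.T@(np.array(target)-s['tool_pos']); print('t',round(s['time'],2),'pos',s['tool_pos'].round(4),'tool d mm',(d*1e3).round(1),'tool axes x,y yaw',np.degrees([np.arctan2(R[1,0],R[0,0]),np.arctan2(R[1,1],R[0,1])]).round(2),'z',R[:,2].round(3),'F',np.round(s['contact_force'],1),'w',round(s['gripper_width'],3))
E
python3 -c "
from h import *
need([.4615,-.201,.097])"
```

```text
time: 2.35
tool_pos: [0.4171, 0.1611, 0.2125]
tool_rot: [0.0, 0.131, 0.991, 0.0]
contact_force: [0.2, 0.4, -0.6]
gripper_width: 0.998
t 2.35 pos [0.4171 0.1611 0.2125] tool d mm [-136.9 -338.2  115.4] tool axes x,y yaw [164.94  74.94] z [ 0.001  0.    -1.   ] F [ 0.2  0.4 -0.6] w 0.998
```

```bash
python3 -m crank '[{"angular":[0,0,0],"delta_pos":[-0.38,-0.94,0.2],"gripper":1},{"angular":[0,0,0],"delta_pos":[-0.38,-0.94,0.2],"gripper":1},{"angular":[0,0,0],"delta_pos":[-0.38,-0.94,0.2],"gripper":1},{"angular":[0,0,0],"delta_pos":[-0.38,-0.94,0.2],"gripper":1},{"angular":[0,0,0],"delta_pos":[-0.38,-0.94,0.2],"gripper":1},{"angular":[0,0,0],"delta_pos":[-0.38,-0.94,0.2],"gripper":1},{"angular":[0,0,0],"delta_pos":[-0.38,-0.94,0.2],"gripper":1},{"angular":[0,0,0],"delta_pos":[-0.38,-0.94,0.2],"gripper":1},{"angular":[0,0,0],"delta_pos":[-0.38,-0.94,0.2],"gripper":1},{"angular":[0,0,0],"delta_pos":[-0.38,-0.94,0.2],"gripper":1},{"angular":[0,0,0],"delta_pos":[-0.38,-0.94,0.2],"gripper":1},{"angular":[0,0,0],"delta_pos":[-0.38,-0.94,0.2],"gripper":1}]'
python3 - <<'E'
from h import *
snap('scene','s1.png');im=cv2.imread('pics/s1.png')
cv2.imwrite('pics/s1z.png',cv2.resize(im[110:290,50:260],None,fx=3.3,fy=3.3))
need([.4615,-.201,.097])
# cradle in scene
im=cv2.imread('pics/scene0.png')
cv2.imwrite('pics/crs.png',cv2.resize(im[135:205,250:345],None,fx=7,fy=7,interpolation=cv2.INTER_CUBIC))
E
```

```text
time: 3.85
tool_pos: [0.4608, -0.2011, 0.1403]
tool_rot: [0.0, 0.131, 0.991, -0.0]
contact_force: [0.0, 0.1, -0.2]
gripper_width: 0.998
t 3.9 pos [ 0.4607 -0.2038  0.1398] tool d mm [ 0.   3.  42.8] tool axes x,y yaw [164.83  74.83] z [-0.    -0.002 -1.   ] F [-1.7 -2.   0.3] w 1.005
```

View pics/s1z.png

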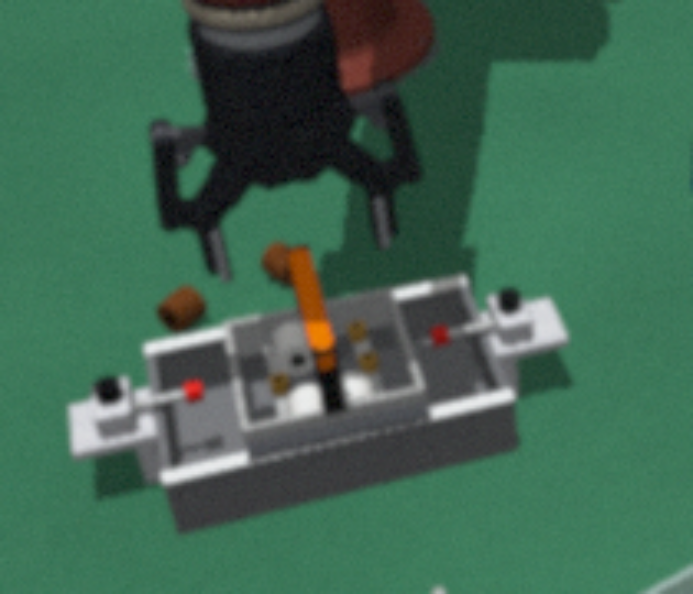

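View pics/crs.png

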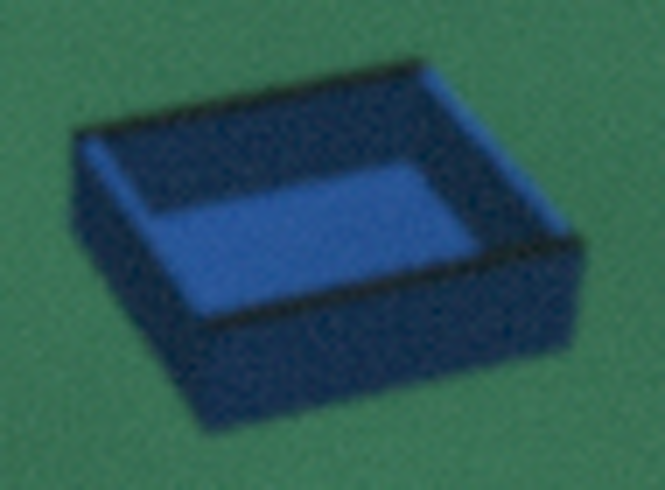

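```bash
python3 -m crank '[{"angular":[0,0,0],"delta_pos":[0,0,0.35],"gripper":1},{"angular":[0,0,0],"delta_pos":[0,0,0.35],"gripper":1},{"angular":[0,0,0],"delta_pos":[0,0,0.35],"gripper":1},{"angular":[0,0,0],"delta_pos":[0,0,0.2],"gripper":1},{"angular":[0,0,0],"delta_pos":[0,0,0.19],"gripper":1},{"angular":[0,0,0],"delta_pos":[0,0,0],"gripper":1}]'
python3 - <<'E'
from h import *
need([.4615,-.201,.097])
snap('scene','s2.png');im=cv2.imread('pics/s2.png')
cv2.imwrite('pics/s2z.png',cv2.resize(im[110:290,50:260],None,fx=3.3,fy=3.3))
def z(u,s,o): return ((u[0]+.5)/s-.5+o[0],(u[1]+.5)/s-.5+o[1])
P=np.array([at_z('scene',z(u,7,(250,135)),.045) for u in[(75,133),(418,62),(584,242),(205,325)]]);print(P.mean(0),P)
E
```

```text
time: 4.65
tool_pos: [0.4605, -0.1997, 0.0967]
tool_rot: [-0.0, 0.131, 0.991, 0.0]
contact_force: [-0.6, 0.3, -0.2]
gripper_width: 0.998
t 4.65 pos [ 0.4605 -0.1997  0.0967] tool d mm [-1.3 -1.  -0.3] tool axes x,y yaw [164.95  74.95] z [-0.001  0.    -1.   ] F [-0.6  0.3 -0.2] w 0.998
[0.46719263 0.19330434 0.045     ] [[0.39000271 0.14166128 0.045     ]
 [0.4255246  0.27544953 0.045     ]
 [0.54578108 0.24661975 0.045     ]
 [0.50746213 0.10948682 0.045     ]]
```

View pics/s2z.png

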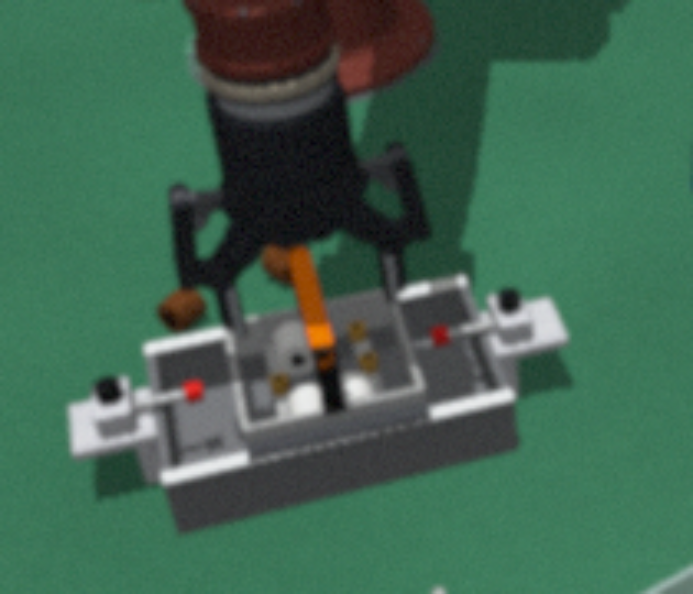

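```bash
python3 -m crank '[{"angular":[0,0,0],"delta_pos":[0,0,0],"gripper":0},{"angular":[0,0,0],"delta_pos":[0,0,0],"gripper":0},{"angular":[0,0,0],"delta_pos":[0,0,0],"gripper":0},{"angular":[0,0,0],"delta_pos":[0,0,0],"gripper":0},{"angular":[0,0,0],"delta_pos":[0,0,0],"gripper":0},{"angular":[0,0,0],"delta_pos":[0,0,0],"gripper":0}]'
python3 - <<'E'
from h import *
need([.4615,-.201,.097])
snap('scene','s3.png');im=cv2.imread('pics/s3.png')
cv2.imwrite('pics/s3z.png',cv2.resize(im[110:290,50:260],None,fx=3.3,fy=3.3))
need([.4615,-.201,.097])
E
```

```text
time: 5.45
tool_pos: [0.4609, -0.2002, 0.0975]
tool_rot: [0.0, 0.131, 0.991, -0.0]
contact_force: [0.3, -0.6, 1.9]
gripper_width: 0.152
t 5.45 pos [ 0.4609 -0.2002  0.0975] tool d mm [-0.8 -0.6  0.5] tool axes x,y yaw [164.94  74.94] z [ 0.    -0.001 -1.   ] F [ 0.3 -0.6  1.9] w 0.152
t 5.5 pos [ 0.4609 -0.2002  0.0975] tool d mm [-0.8 -0.6  0.5] tool axes x,y yaw [164.95  74.95] z [ 0. -0. -1.] F [-0.3 -0.5  1.9] w 0.149
```

View pics/s3z.png

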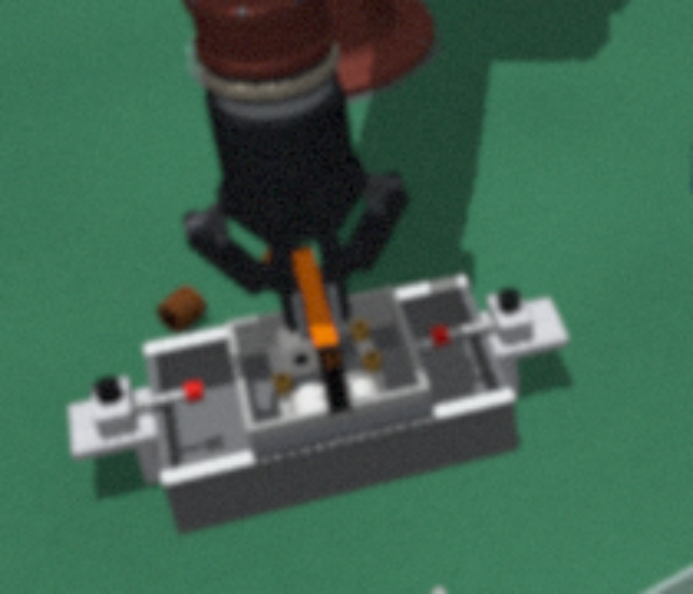

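```bash
cat > b.py <<'E'
from h import *
s=state(); R=toolR(s); c=np.array([.461,-.201,.099]); a=np.radians(-15.05)
bx=np.array([np.cos(a),np.sin(a),0]);by=np.array([-np.sin(a),np.cos(a),0])
d=s['tool_pos']-c; F=np.array(s['contact_force'])
print('t %.2f box x %.1f y %.1f z %.1f mm  F box x %.1f y %.1f z %.1f'%(s['time'],d@bx*1e3,d@by*1e3,s['tool_pos'][2]*1e3,F@bx,F@by,F[2]),'w',round(s['gripper_width'],3))
E
python3 b.py
python3 -m crank '[{"angular":[0,0,0],"delta_pos":[0,0.4,0],"gripper":0},{"angular":[0,0,0],"delta_pos":[0,0,0],"gripper":0}]'; python3 b.py;  python3 -m crank '[{"angular":[0,0,0],"delta_pos":[0,0.1,0],"gripper":0}]'; python3 b.py
```

```text
t 5.50 box x -0.3 y 0.8 z 97.5 mm  F box x -0.2 y -0.6 z 1.9 w 0.149
time: 5.75
tool_pos: [0.4643, -0.1873, 0.0975]
tool_rot: [0.0, 0.131, 0.991, 0.001]
contact_force: [0.5, 2.6, 4.4]
gripper_width: 0.151
t 5.75 box x -0.3 y 14.1 z 97.5 mm  F box x -0.1 y 2.7 z 4.4 w 0.151
time: 5.88
tool_pos: [0.4648, -0.186, 0.0975]
tool_rot: [0.0, 0.131, 0.991, -0.001]
contact_force: [-1.8, -5.4, 2.9]
gripper_width: 0.153
t 5.88 box x -0.3 y 15.5 z 97.5 mm  F box x -0.3 y -5.6 z 2.9 w 0.153
```

```bash
python3 -m crank '[{"angular":[0,0,0],"delta_pos":[0,0,0],"gripper":0}]'; python3 b.py;  python3 -m crank '[{"angular":[0,0,0],"delta_pos":[0,0.07,0],"gripper":0},{"angular":[0,0,0],"delta_pos":[0,0,0],"gripper":0}]'; python3 b.py
```

```text
time: 6.0
tool_pos: [0.4648, -0.1857, 0.0975]
tool_rot: [0.0, 0.131, 0.991, -0.0]
contact_force: [-0.4, -2.3, 3.6]
gripper_width: 0.154
t 6.00 box x -0.3 y 15.7 z 97.5 mm  F box x 0.2 y -2.3 z 3.6 w 0.154
time: 6.25
tool_pos: [0.4651, -0.1846, 0.0975]
tool_rot: [0.0, 0.131, 0.991, -0.001]
contact_force: [-0.4, -6.6, 3.5]
gripper_width: 0.156
t 6.25 box x -0.3 y 16.9 z 97.5 mm  F box x 1.4 y -6.5 z 3.5 w 0.156
```

```bash
python3 -m crank '[{"angular":[0,0,0],"delta_pos":[0,0.06,0],"gripper":0},{"angular":[0,0,0],"delta_pos":[0,0,0],"gripper":0}]'; python3 b.py
python3 - <<'E'
from h import *
for n,sl in(('scene',np.s_[160:280,60:240]),('top',np.s_[160:260,265:410])):
    snap(n,n+'4.png');im=cv2.imread('pics/%s4.png'%n)
    cv2.imwrite('pics/%s4z.png'%n,cv2.resize(im[sl],None,fx=4.4,fy=4.4,interpolation=cv2.INTER_CUBIC))
E
```

```text
time: 6.5
tool_pos: [0.4654, -0.1835, 0.0976]
tool_rot: [0.0, 0.131, 0.991, -0.002]
contact_force: [-2.6, -8.5, 4.6]
gripper_width: 0.151
t 6.50 box x -0.3 y 18.1 z 97.6 mm  F box x -0.3 y -8.8 z 4.6 w 0.151
```

View pics/scene4z.png

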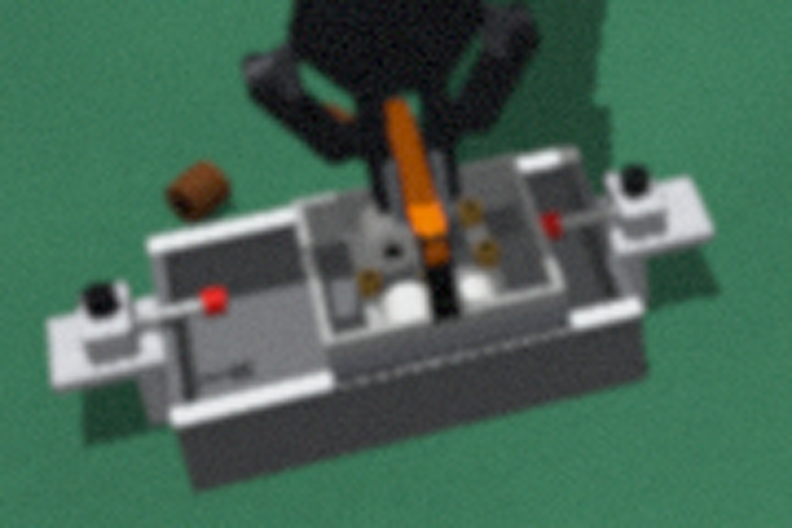

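View pics/top4z.png

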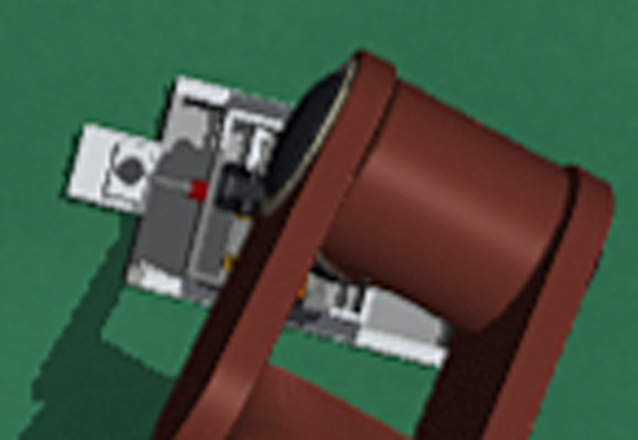

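```bash
python3 -m crank '[{"angular":[0,0,0],"delta_pos":[0,-1,0],"gripper":0},{"angular":[0,0,0],"delta_pos":[0,0,0],"gripper":0}]';python3 b.py; python3 -m crank '[{"angular":[0,0,0],"delta_pos":[0,-0.2,0],"gripper":0},{"angular":[0,0,0],"delta_pos":[0,0,0],"gripper":0}]'; python3 b.py
python3 - <<'E'
from h import *
for n,sl in(('scene',np.s_[160:280,60:240]),):
    snap(n,n+'5.png');im=cv2.imread('pics/%s5.png'%n)
    cv2.imwrite('pics/%s5z.png'%n,cv2.resize(im[sl],None,fx=4.4,fy=4.4,interpolation=cv2.INTER_CUBIC))
E
```

```text
time: 6.85
tool_pos: [0.4578, -0.2118, 0.0975]
tool_rot: [0.0, 0.132, 0.991, -0.0]
contact_force: [-0.2, -1.9, 5.1]
gripper_width: 0.151
t 6.85 box x -0.3 y -11.3 z 97.5 mm  F box x 0.3 y -1.8 z 5.1 w 0.151
time: 7.1
tool_pos: [0.4567, -0.2159, 0.0975]
tool_rot: [0.0, 0.131, 0.991, 0.001]
contact_force: [-1.0, 0.2, 5.3]
gripper_width: 0.152
t 7.10 box x -0.3 y -15.5 z 97.5 mm  F box x -1.0 y -0.1 z 5.3 w 0.152
```

View pics/scene5z.png

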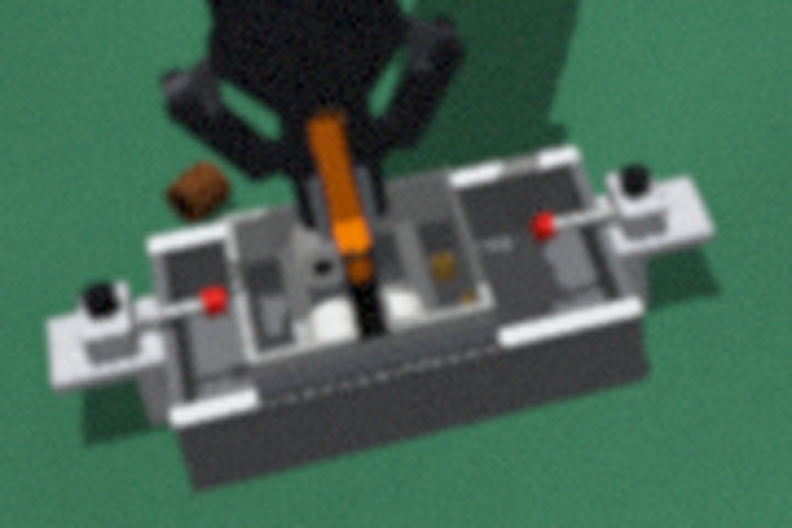

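```bash
python3 -m crank '[{"angular":[0,0,0],"delta_pos":[0,-0.15,0],"gripper":0},{"angular":[0,0,0],"delta_pos":[0,0,0],"gripper":0}]';python3 b.py; python3 -m crank '[{"angular":[0,0,0],"delta_pos":[0,-0.08,0],"gripper":0},{"angular":[0,0,0],"delta_pos":[0,0,0],"gripper":0}]'; python3 b.py
```

```text
time: 7.4
tool_pos: [0.4556, -0.2197, 0.0975]
tool_rot: [0.0, 0.131, 0.991, 0.001]
contact_force: [-0.2, 0.9, 5.9]
gripper_width: 0.153
t 7.40 box x -0.3 y -19.5 z 97.5 mm  F box x -0.4 y 0.8 z 5.9 w 0.153
time: 7.65
tool_pos: [0.4551, -0.2215, 0.0974]
tool_rot: [0.0, 0.131, 0.991, 0.002]
contact_force: [0.7, 3.8, 6.4]
gripper_width: 0.153
t 7.65 box x -0.3 y -21.3 z 97.4 mm  F box x -0.3 y 3.9 z 6.4 w 0.153
```

```bash
python3 -m crank '[{"angular":[0,0,0],"delta_pos":[0,-0.09,0],"gripper":0},{"angular":[0,0,0],"delta_pos":[0,0,0],"gripper":0}]';python3 b.py
```

```text
time: 7.9
tool_pos: [0.4547, -0.2232, 0.0975]
tool_rot: [0.001, 0.131, 0.991, 0.003]
contact_force: [1.1, 5.6, 8.0]
gripper_width: 0.156
t 7.90 box x -0.3 y -23.1 z 97.5 mm  F box x -0.4 y 5.7 z 8.0 w 0.156
```

```bash
python3 -m crank '[{"angular":[0,0,0],"delta_pos":[0,-0.08,0],"gripper":0},{"angular":[0,0,0],"delta_pos":[0,0,0],"gripper":0}]';python3 b.py
python3 - <<'E'
from h import *
for n,sl in(('scene',np.s_[160:280,60:240]),):
    snap(n,n+'6.png');im=cv2.imread('pics/%s6.png'%n)
    cv2.imwrite('pics/%s6z.png'%n,cv2.resize(im[sl],None,fx=4.4,fy=4.4,interpolation=cv2.INTER_CUBIC))
E
```

```text
time: 8.15
tool_pos: [0.4543, -0.2247, 0.0976]
tool_rot: [0.001, 0.131, 0.991, 0.004]
contact_force: [2.2, 10.1, 7.6]
gripper_width: 0.153
t 8.15 box x -0.3 y -24.6 z 97.6 mm  F box x -0.5 y 10.3 z 7.6 w 0.153
```

View pics/scene6z.png

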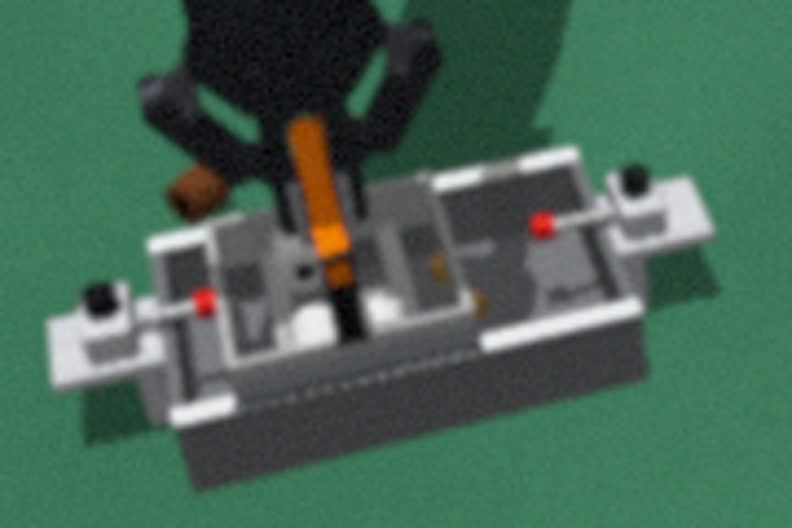

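```bash
python3 -m crank '[{"angular":[0,0,0],"delta_pos":[0,1,0],"gripper":0},{"angular":[0,0,0],"delta_pos":[0,0.3,0],"gripper":0},{"angular":[0,0,0],"delta_pos":[0,0,0],"gripper":0}]';python3 b.py;  python3 -m crank '[{"angular":[0,0,0],"delta_pos":[0,0.15,0],"gripper":0},{"angular":[0,0,0],"delta_pos":[0,0.07,0],"gripper":0},{"angular":[0,0,0],"delta_pos":[0,0,0],"gripper":0}]';python3 b.py
```

```text
time: 8.57
tool_pos: [0.4639, -0.1885, 0.0975]
tool_rot: [0.0, 0.13, 0.991, 0.001]
contact_force: [0.6, 2.6, 6.7]
gripper_width: 0.153
t 8.57 box x -0.4 y 12.9 z 97.5 mm  F box x -0.1 y 2.7 z 6.7 w 0.153
time: 8.95
tool_pos: [0.465, -0.1847, 0.0975]
tool_rot: [0.0, 0.131, 0.991, -0.001]
contact_force: [-1.6, -5.3, 5.7]
gripper_width: 0.152
t 8.95 box x -0.3 y 16.8 z 97.5 mm  F box x -0.1 y -5.5 z 5.7 w 0.152
```

```bash
python3 -m crank '[{"angular":[0,0,0],"delta_pos":[0,0.07,0],"gripper":0},{"angular":[0,0,0],"delta_pos":[0,0,0],"gripper":0}]';python3 b.py
python3 - <<'E'
from h import *
for n,sl in(('scene',np.s_[160:280,60:240]),):
    snap(n,n+'7.png');im=cv2.imread('pics/%s7.png'%n)
    cv2.imwrite('pics/%s7z.png'%n,cv2.resize(im[sl],None,fx=4.4,fy=4.4,interpolation=cv2.INTER_CUBIC))
E
```

```text
time: 9.2
tool_pos: [0.4654, -0.1835, 0.0976]
tool_rot: [0.0, 0.131, 0.991, -0.002]
contact_force: [-3.0, -8.2, 5.1]
gripper_width: 0.152
t 9.20 box x -0.3 y 18.1 z 97.6 mm  F box x -0.8 y -8.7 z 5.1 w 0.152
```

View pics/scene7z.png

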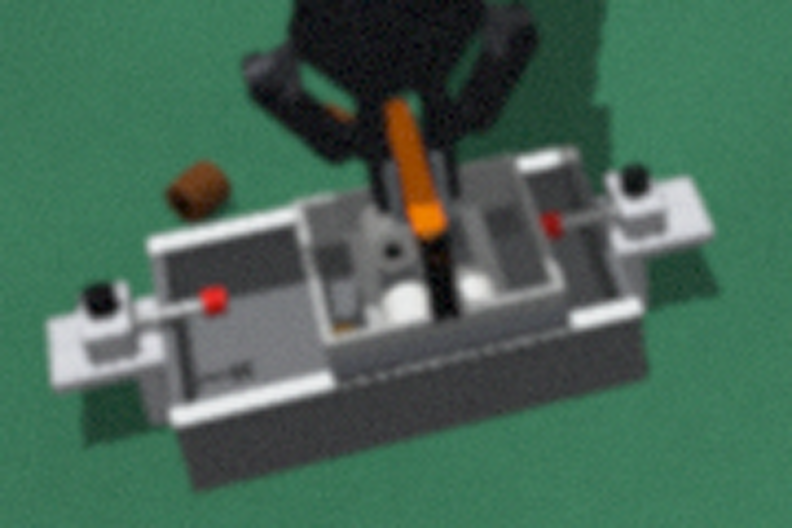

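```bash
python3 -m crank '[{"angular":[0,0,0],"delta_pos":[0,-1,0],"gripper":0},{"angular":[0,0,0],"delta_pos":[0,0.65,0],"gripper":0},{"angular":[0,0,0],"delta_pos":[0,-0.75,0],"gripper":0},{"angular":[0,0,0],"delta_pos":[0,0.75,0],"gripper":0},{"angular":[0,0,0],"delta_pos":[0,-0.75,0],"gripper":0},{"angular":[0,0,0],"delta_pos":[0,0.75,0],"gripper":0},{"angular":[0,0,0],"delta_pos":[0,-0.75,0],"gripper":0},{"angular":[0,0,0],"delta_pos":[0,0,0],"gripper":0}]';python3 b.py
python3 - <<'E'
from h import *
for n,sl in(('scene',np.s_[160:280,60:240]),):
    snap(n,n+'8.png');im=cv2.imread('pics/%s8.png'%n)
    cv2.imwrite('pics/%s8z.png'%n,cv2.resize(im[sl],None,fx=4.4,fy=4.4,interpolation=cv2.INTER_CUBIC))
    for i in range(4): print([(np.round(r['pixel'],0),round(r['conf'],2)) for r in landmark_of('scene','small%d_center'%i)])
    for i in range(3): print([(np.round(r['pixel'],0),round(r['conf'],2)) for r in landmark_of('scene','large%d_center'%i)])
E
```

```text
time: 10.25
tool_pos: [0.4572, -0.2143, 0.0975]
tool_rot: [0.0, 0.131, 0.991, -0.0]
contact_force: [-0.3, -2.9, 5.6]
gripper_width: 0.152
t 10.25 box x -0.3 y -13.8 z 97.5 mm  F box x 0.5 y -2.9 z 5.6 w 0.152
[(array([161., 218.]), 0.45)]
[]
[(array([151., 233.]), 0.6)]
[]
[]
[(array([153., 232.]), 0.52)]
[(array([131., 217.]), 0.48)]
```

View pics/scene8z.png

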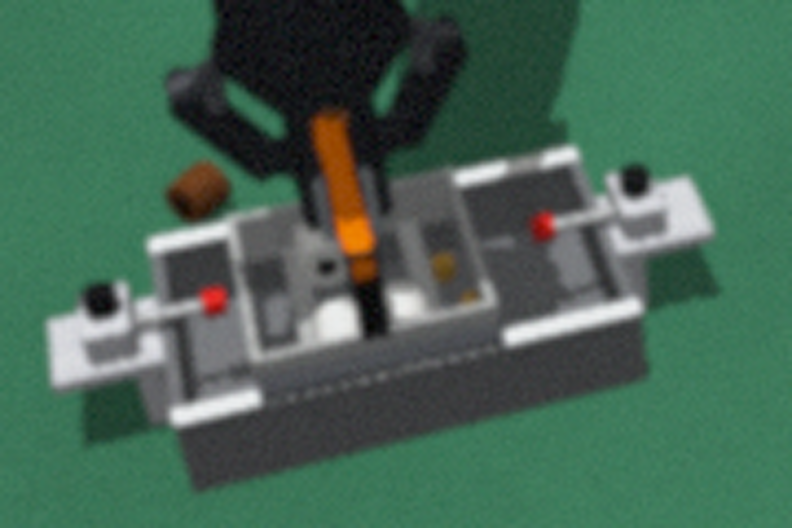

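```bash
python3 - <<'E'
from h import *
c=np.array([.461,-.201,.0]); a=np.radians(-15.05)
bx=np.array([np.cos(a),np.sin(a),0]);by=np.array([-np.sin(a),np.cos(a),0])
def z(u,s,o): return ((u[0]+.5)/s-.5+o[0],(u[1]+.5)/s-.5+o[1])
def loc(cam,px,zz):
    d=at_z(cam,px,zz)-c; return (np.array([d@bx,d@by])*1e3).round(1)
print('top0 slugs',[loc('top',z(u,5.9,(270,165)),.045) for u in[(340,263),(324,333),(403,262),(460,292)]])
print('scene0 slugs',[loc('scene',z(u,4.8,(65,175)),.045) for u in[(446,163),(463,208),(333,240),(403,208)]])
print('now in box',[loc('scene',z(u,4.4,(60,160)),.010) for u in[(444,266),(470,297)]], 'at7',loc('scene',z((343,328),4.4,(60,160)),.01),loc('scene',z((343,328),4.4,(60,160)),.04))
for y in(-14,15):
  for x in(-30,-15,0,15,30): print(y,x,'midbar slug zoom px',((proj('scene',c+bx*x/1e3+by*y/1e3+[0,0,.04])-[60,160])*4.4).round())
E
```

```text
top0 slugs [array([-4.1, 27.8]), array([-36.7,  27.2]), array([3.5, 0.4]), array([ -3.2, -27.7])]
scene0 slugs [array([-35.3,  26.1]), array([-2.7, 27.2]), array([ -1.6, -29.6]), array([-11.8,   2.5])]
now in box [array([-35.9,  28.5]), array([-9., 36.])] at7 [ -8.5 -26.4] [ 24.  -27.1]
-14 -30 midbar slug zoom px [350. 247.]
-14 -15 midbar slug zoom px [356. 266.]
-14 0 midbar slug zoom px [361. 286.]
-14 15 midbar slug zoom px [366. 307.]
-14 30 midbar slug zoom px [372. 328.]
15 -30 midbar slug zoom px [410. 233.]
15 -15 midbar slug zoom px [416. 252.]
15 0 midbar slug zoom px [422. 272.]
15 15 midbar slug zoom px [428. 292.]
15 30 midbar slug zoom px [434. 313.]
```

```bash
python3 - <<'E'
from h import *
out=[]
for n,(x,y) in(('scene0',(148,218)),('scene4',(157,217)),('scene7',(157,217)),('scene8',(142,222)),('scene6',(138,222))):
    im=cv2.imread('pics/%s.png'%n)
    out.append(cv2.resize(im[y-22:y+22,x-15:x+15],None,fx=5.2,fy=9,interpolation=cv2.INTER_CUBIC))
cv2.imwrite('pics/cmp.png',np.hstack(out))
E
```

```text
(no output)
```

View pics/cmp.png

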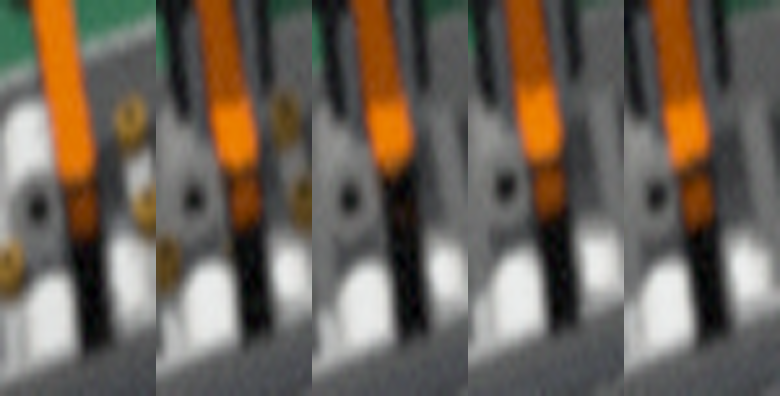

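```bash
python3 -m crank '[{"angular":[0,0,0],"delta_pos":[0,-0.2,0],"gripper":0},{"angular":[0,0,0],"delta_pos":[0,-0.1,0],"gripper":0},{"angular":[0,0,0],"delta_pos":[0,-0.06,0],"gripper":0},{"angular":[0,0,0],"delta_pos":[0,0,0],"gripper":0}]';python3 b.py; python3 -m crank '[{"angular":[0,0,0],"delta_pos":[0,-0.07,0],"gripper":0},{"angular":[0,0,0],"delta_pos":[0,-0.05,0],"gripper":0},{"angular":[0,0,0],"delta_pos":[0,0,0],"gripper":0}]';python3 b.py
python3 - <<'E'
from h import *
for n,sl in(('scene',np.s_[160:280,60:240]),):
    snap(n,n+'9.png');im=cv2.imread('pics/%s9.png'%n)
    cv2.imwrite('pics/%s9z.png'%n,cv2.resize(im[sl],None,fx=4.4,fy=4.4,interpolation=cv2.INTER_CUBIC))
E
```

```text
time: 11.15
tool_pos: [0.4549, -0.2224, 0.0975]
tool_rot: [0.001, 0.131, 0.991, 0.002]
contact_force: [2.1, 4.8, 7.5]
gripper_width: 0.15
t 11.15 box x -0.3 y -22.2 z 97.5 mm  F box x 0.7 y 5.2 z 7.5 w 0.15
time: 11.52
tool_pos: [0.4544, -0.2246, 0.0976]
tool_rot: [0.001, 0.131, 0.991, 0.004]
contact_force: [2.5, 10.4, 8.5]
gripper_width: 0.152
t 11.53 box x -0.3 y -24.5 z 97.6 mm  F box x -0.3 y 10.7 z 8.5 w 0.152
```

View pics/scene9z.png

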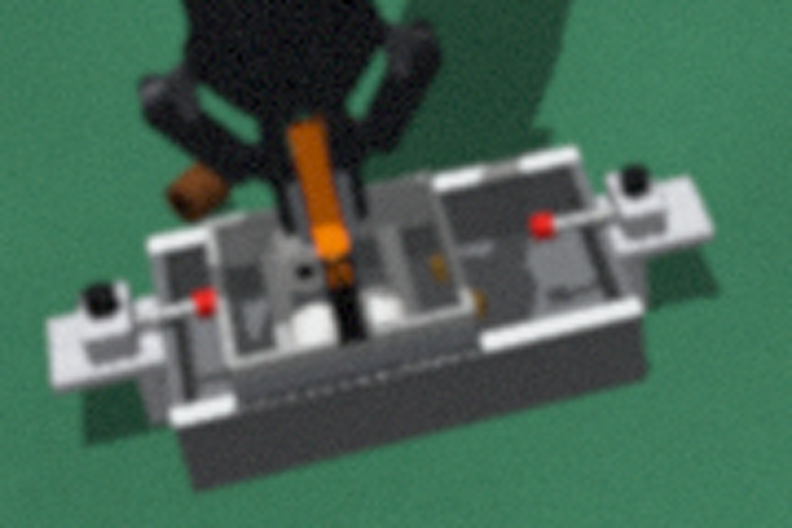

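```bash
python3 -m crank '[{"angular":[0,0,0],"delta_pos":[0,0.3,0],"gripper":0},{"angular":[0,0,0],"delta_pos":[0,0.35,0],"gripper":0},{"angular":[0,0,0],"delta_pos":[0,0.3,0],"gripper":0},{"angular":[0,0,0],"delta_pos":[0,0,0],"gripper":0},{"angular":[0,0,0],"delta_pos":[0,0,-0.15],"gripper":0},{"angular":[0,0,0],"delta_pos":[0,0,-0.3],"gripper":0},{"angular":[0,0,0],"delta_pos":[0,0,-0.4],"gripper":0},{"angular":[0,0,0],"delta_pos":[0,0,-0.5],"gripper":0},{"angular":[0,0,0],"delta_pos":[0,0,-0.6],"gripper":0},{"angular":[0,0,0],"delta_pos":[0,0,-0.6],"gripper":0},{"angular":[0,0,0],"delta_pos":[0,0,-0.6],"gripper":0},{"angular":[0,0,0],"delta_pos":[0,0,0],"gripper":0}]';python3 b.py
python3 - <<'E'
from h import *
for n,sl in(('scene',np.s_[140:280,60:240]),):
    snap(n,n+'10.png');im=cv2.imread('pics/%s10.png'%n)
    cv2.imwrite('pics/%s10z.png'%n,cv2.resize(im[sl],None,fx=4.2,fy=4.2,interpolation=cv2.INTER_CUBIC))
need([.466,.1927,.18])
E
```

```text
time: 13.08
tool_pos: [0.4618, -0.201, 0.1943]
tool_rot: [0.002, 0.131, 0.991, -0.001]
contact_force: [0.4, 0.1, -4.5]
gripper_width: 0.149
t 13.07 box x 0.8 y 0.2 z 194.3 mm  F box x 0.3 y 0.2 z -4.5 w 0.149
t 13.12 pos [ 0.461  -0.2005  0.1927] tool d mm [ 97.4 381.   12.3] tool axes x,y yaw [164.94  74.94] z [ 0.002 -0.001 -1.   ] F [ 0.   0.5 -4.2] w 0.149
```

View pics/scene10z.png

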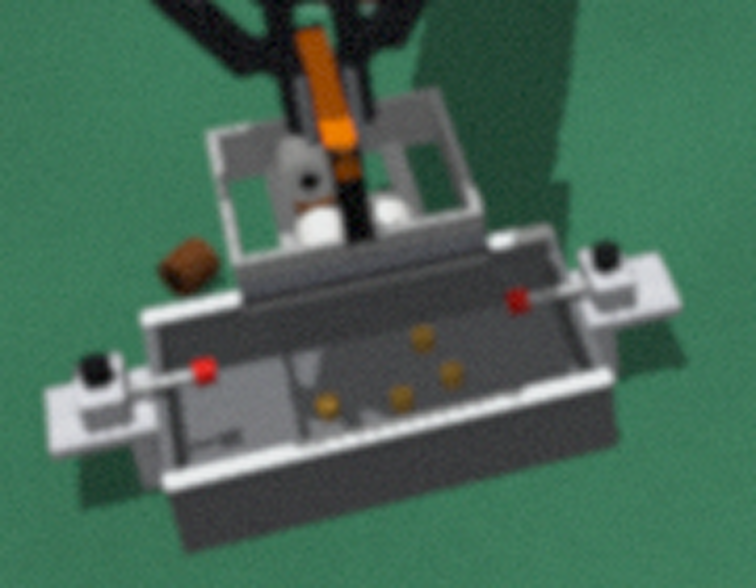

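```bash
python3 -m crank '[{"angular":[0,0,0],"delta_pos":[0.08,0.3,0],"gripper":0},{"angular":[0,0,0],"delta_pos":[0.15,0.6,0],"gripper":0},{"angular":[0,0,0],"delta_pos":[0.23,0.9,0],"gripper":0},{"angular":[0,0,0],"delta_pos":[0.23,0.9,0],"gripper":0},{"angular":[0,0,0],"delta_pos":[0.23,0.9,0],"gripper":0},{"angular":[0,0,0],"delta_pos":[0.23,0.9,0],"gripper":0},{"angular":[0,0,0],"delta_pos":[0.23,0.9,0],"gripper":0},{"angular":[0,0,0],"delta_pos":[0.23,0.9,0],"gripper":0},{"angular":[0,0,0],"delta_pos":[0.23,0.9,0],"gripper":0},{"angular":[0,0,0],"delta_pos":[0.23,0.9,0],"gripper":0},{"angular":[0,0,0],"delta_pos":[0.23,0.9,0],"gripper":0},{"angular":[0,0,0],"delta_pos":[0.23,0.9,0],"gripper":0}]' | head -2; python3 -m crank '[{"angular":[0,0,0],"delta_pos":[0.23,0.9,0],"gripper":0},{"angular":[0,0,0],"delta_pos":[0.2,0.8,0],"gripper":0},{"angular":[0,0,0],"delta_pos":[0.15,0.6,0],"gripper":0},{"angular":[0,0,0],"delta_pos":[0.1,0.35,0],"gripper":0},{"angular":[0,0,0],"delta_pos":[0.04,0.15,0],"gripper":0},{"angular":[0,0,0],"delta_pos":[0,0,0],"gripper":0}]'
python3 - <<'E'
from h import *
need([.466,.1927,.18])
for n,sl in(('scene',np.s_[60:210,220:380]),('top',np.s_[150:260,130:270])):
    snap(n,n+'11.png');im=cv2.imread('pics/%s11.png'%n)
    cv2.imwrite('pics/%s11z.png'%n,cv2.resize(im[sl],None,fx=4,fy=4,interpolation=cv2.INTER_CUBIC))
need([.466,.1927,.18])
E
```

```text
time: 14.62
tool_pos: [0.4633, 0.1083, 0.1908]
time: 15.38
tool_pos: [0.4654, 0.1928, 0.1915]
tool_rot: [-0.0, 0.131, 0.991, -0.0]
contact_force: [-0.8, -0.4, -3.4]
gripper_width: 0.153
t 15.38 pos [0.4654 0.1928 0.1915] tool d mm [-0.6  0.  11.5] tool axes x,y yaw [164.94  74.94] z [-0. -0. -1.] F [-0.8 -0.4 -3.4] w 0.153
t 15.47 pos [0.4655 0.1925 0.1916] tool d mm [-0.5  0.3 11.6] tool axes x,y yaw [164.9  74.9] z [-0. -0. -1.] F [-0.4 -1.6 -4.6] w 0.146
```

View pics/scene11z.png

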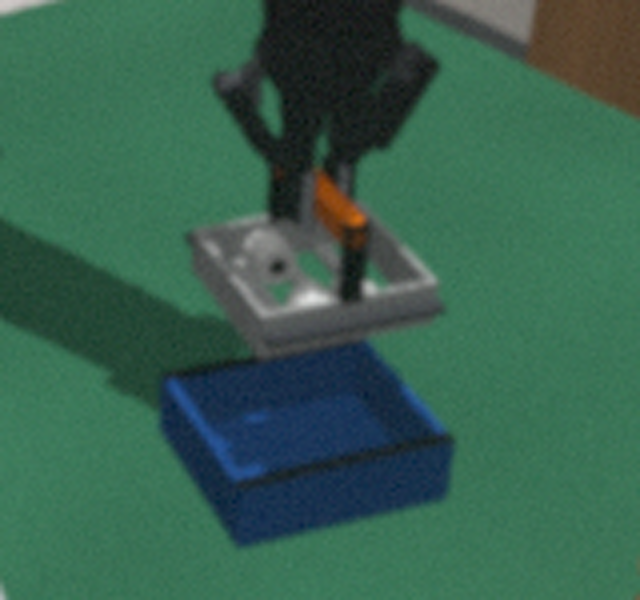

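View pics/top11z.png

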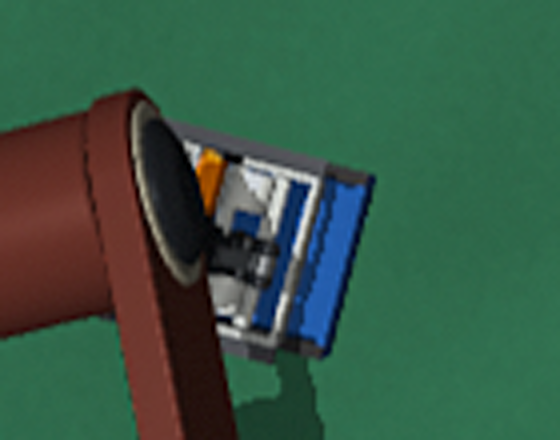

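```bash
python3 -m crank '[{"angular":[0,0,0],"delta_pos":[0,0,0.3],"gripper":0},{"angular":[0,0,0],"delta_pos":[0,0,0.5],"gripper":0},{"angular":[0,0,0],"delta_pos":[0,0,0.5],"gripper":0},{"angular":[0,0,0],"delta_pos":[0,0,0.5],"gripper":0},{"angular":[0,0,0],"delta_pos":[0,0,0.3],"gripper":0},{"angular":[0,0,0],"delta_pos":[0,0,0.15],"gripper":0},{"angular":[0,0,0],"delta_pos":[0,0,0],"gripper":0}]' | head -2
python3 - <<'E'
from h import *
for n,sl in(('scene',np.s_[80:210,230:370]),('top',np.s_[150:260,130:270])):
    snap(n,n+'12.png');im=cv2.imread('pics/%s12.png'%n)
    cv2.imwrite('pics/%s12z.png'%n,cv2.resize(im[sl],None,fx=4.5,fy=4.5,interpolation=cv2.INTER_CUBIC))
need([.466,.1927,.0975])
E
```

```text
time: 16.35
tool_pos: [0.4654, 0.193, 0.124]
t 16.45 pos [0.4659 0.1931 0.1247] tool d mm [-0.2 -0.4 27.2] tool axes x,y yaw [164.95  74.95] z [ 0.001  0.    -1.   ] F [ 0.7 -0.1 -3.5] w 0.15
```

View pics/scene12z.png

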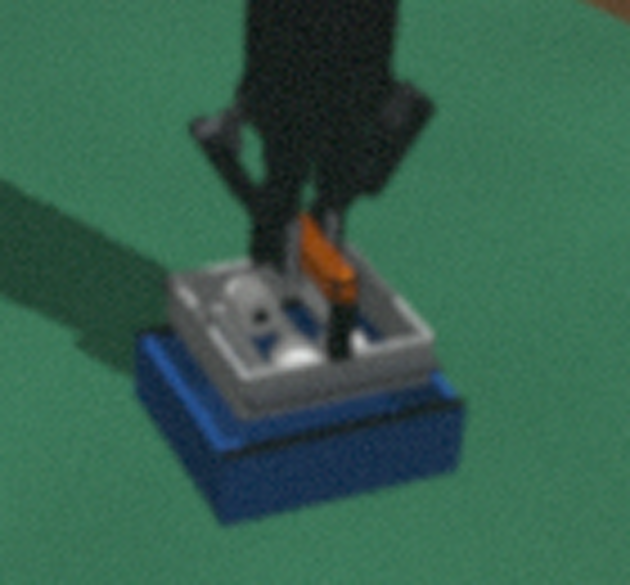

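View pics/top12z.png

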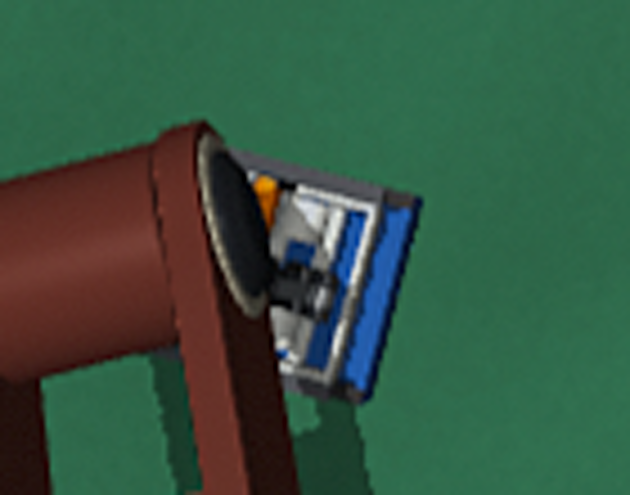

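```bash
python3 -m crank '[{"angular":[0,0,0],"delta_pos":[0,0,0.15],"gripper":0},{"angular":[0,0,0],"delta_pos":[0,0,0.15],"gripper":0},{"angular":[0,0,0],"delta_pos":[0,0,0.12],"gripper":0},{"angular":[0,0,0],"delta_pos":[0,0,0.1],"gripper":0},{"angular":[0,0,0],"delta_pos":[0,0,0.1],"gripper":0},{"angular":[0,0,0],"delta_pos":[0,0,0],"gripper":0}]'; python3 -c "
from h import *
need([.466,.1927,.0975])"
```

```text
time: 17.2
tool_pos: [0.4652, 0.1929, 0.1051]
tool_rot: [-0.0, 0.131, 0.991, -0.0]
contact_force: [-0.1, 0.2, -4.3]
gripper_width: 0.156
t 17.2 pos [0.4652 0.1929 0.1051] tool d mm [-0.9 -0.   7.6] tool axes x,y yaw [164.94  74.94] z [-0.001 -0.    -1.   ] F [-0.1  0.2 -4.3] w 0.156
```

```bash
python3 -m crank '[{"angular":[0,0,0],"delta_pos":[0,0,0.08],"gripper":0},{"angular":[0,0,0],"delta_pos":[0,0,0.07],"gripper":0},{"angular":[0,0,0],"delta_pos":[0,0,0.05],"gripper":0},{"angular":[0,0,0],"delta_pos":[0,0,0.03],"gripper":0},{"angular":[0,0,0],"delta_pos":[0,0,0],"gripper":0}]' | grep -E "pos|force";  python3 -m crank '[{"angular":[0,0,0],"delta_pos":[0,0,0.03],"gripper":0},{"angular":[0,0,0],"delta_pos":[0,0,0],"gripper":0}]' | grep -E "pos|force"
```

```text
tool_pos: [0.4654, 0.193, 0.0985]
contact_force: [-0.2, -0.4, -5.0]
tool_pos: [0.4654, 0.193, 0.0977]
contact_force: [0.4, -0.1, -4.9]
```

```bash
python3 -m crank '[{"angular":[0,0,0],"delta_pos":[0,0,0.03],"gripper":0},{"angular":[0,0,0],"delta_pos":[0,0,0],"gripper":0}]' | grep -E "pos|force";  python3 -m crank '[{"angular":[0,0,0],"delta_pos":[0,0,0.03],"gripper":0},{"angular":[0,0,0],"delta_pos":[0,0,0],"gripper":0}]' | grep -E "pos|force"
```

```text
tool_pos: [0.4658, 0.1931, 0.0975]
contact_force: [-0.8, -0.3, 0.1]
tool_pos: [0.4663, 0.1932, 0.0975]
contact_force: [-2.4, -0.4, 5.8]
```

```bash
python3 -m crank '[{"angular":[0,0,0],"delta_pos":[0,0,-0.03],"gripper":0},{"angular":[0,0,0],"delta_pos":[0,0,0],"gripper":0.25},{"angular":[0,0,0],"delta_pos":[0,0,0],"gripper":0.5},{"angular":[0,0,0],"delta_pos":[0,0,0],"gripper":0.7},{"angular":[0,0,0],"delta_pos":[0,0,0],"gripper":0.7},{"angular":[0,0,0],"delta_pos":[0,0,0],"gripper":0.7}]'
python3 - <<'E'
from h import *
for n,sl in(('scene',np.s_[80:210,230:370]),):
    snap(n,n+'13.png');im=cv2.imread('pics/%s13.png'%n)
    cv2.imwrite('pics/%s13z.png'%n,cv2.resize(im[sl],None,fx=4.5,fy=4.5,interpolation=cv2.INTER_CUBIC))
need([.466,.1927,.0975])
E
```

```text
time: 19.32
tool_pos: [0.4654, 0.193, 0.0968]
tool_rot: [-0.0, 0.131, 0.991, 0.0]
contact_force: [-0.8, 0.5, -1.2]
gripper_width: 0.702
t 19.38 pos [0.4654 0.193  0.0968] tool d mm [-0.6 -0.1 -0.7] tool axes x,y yaw [164.94  74.94] z [-0.  0. -1.] F [-0.8  0.   0.3] w 0.7
```

View pics/scene13z.png

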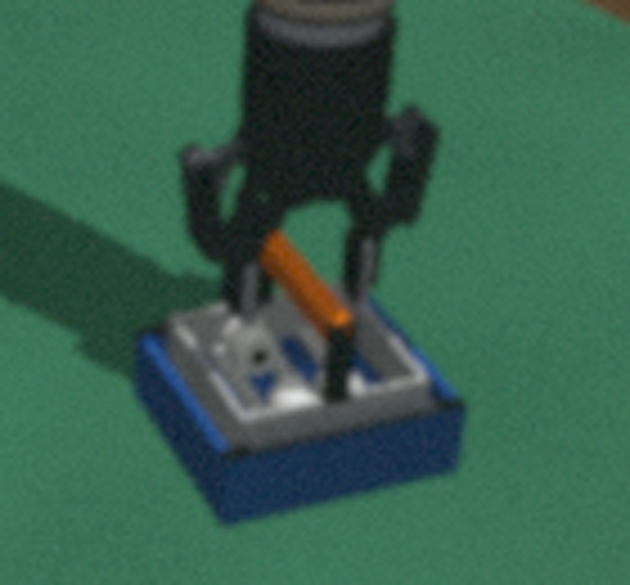

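```bash
python3 -m crank '[{"angular":[0,0,0],"delta_pos":[0,0,-0.3],"gripper":0.7},{"angular":[0,0,0],"delta_pos":[0,0,-0.5],"gripper":0.7},{"angular":[0,0,0],"delta_pos":[0,0,-0.8],"gripper":0.7},{"angular":[0,0,0],"delta_pos":[0,0,-1],"gripper":0.7},{"angular":[0,0,0],"delta_pos":[0,0,-1],"gripper":0.7},{"angular":[0,0,0],"delta_pos":[0,0,-1],"gripper":0.7},{"angular":[0,0,0],"delta_pos":[0,0.8,-0.2],"gripper":0.7},{"angular":[0,0,0],"delta_pos":[0,1,0],"gripper":0.7},{"angular":[0,0,0],"delta_pos":[0,1,0],"gripper":0.7},{"angular":[0,0,0],"delta_pos":[0,1,0],"gripper":0.7},{"angular":[0,0,0],"delta_pos":[0,1,0],"gripper":0.7},{"angular":[0,0,0],"delta_pos":[0,1,0],"gripper":0.7}]' | head -2;python3 -m crank '[{"angular":[0,0,0],"delta_pos":[0.5,1,0],"gripper":0.7},{"angular":[0,0,0],"delta_pos":[0.5,1,0],"gripper":0.7},{"angular":[0,0,0],"delta_pos":[0.5,1,0],"gripper":0.7},{"angular":[0,0,0],"delta_pos":[0.5,1,0],"gripper":0.7},{"angular":[0,0,0],"delta_pos":[0.5,0.5,0],"gripper":0.7},{"angular":[0,0,0],"delta_pos":[0,0,0],"gripper":0.7}]' | head -2
python3 - <<'E'
from h import *
snap('scene','scene14.png')
snap('top','top14.png')
im=cv2.imread('pics/top14.png')
a=cv2.resize(im[165:255,270:405],(600,400),interpolation=cv2.INTER_CUBIC)
cv2.imwrite('pics/tb14.png',a)
cv2.imwrite('pics/tc14.png',cv2.resize(im[170:250,150:235],None,fx=6,fy=6,interpolation=cv2.INTER_CUBIC))
E
```

```text
time: 20.88
tool_pos: [0.5111, 0.3622, 0.2424]
time: 21.62
tool_pos: [0.4725, 0.5117, 0.2414]
```

View pics/scene14.png

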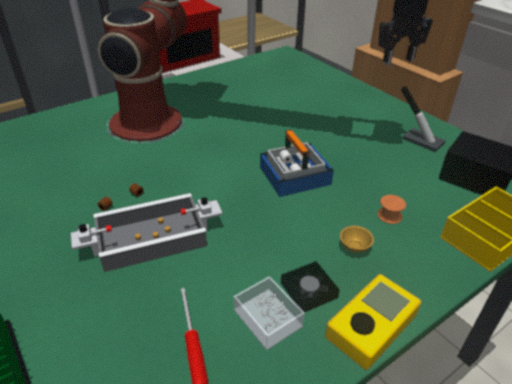

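View pics/tb14.png

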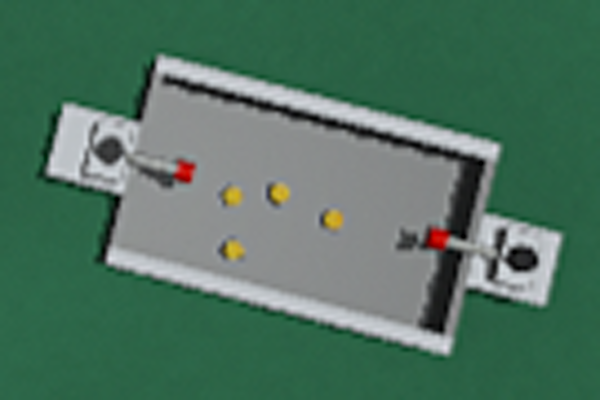

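View pics/tc14.png

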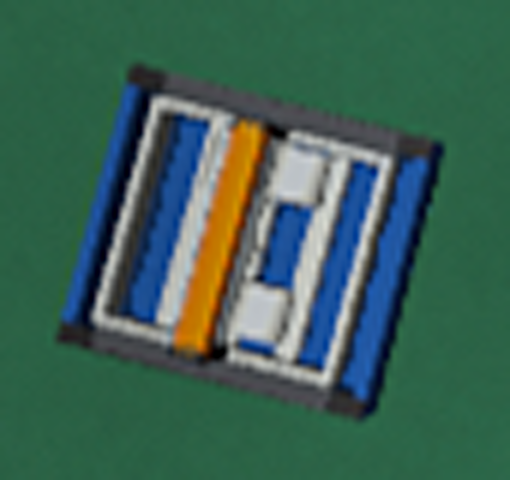

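```bash
python3 - <<'E'
from h import *
im=cv2.imread('pics/scene14.png')
cv2.imwrite('pics/sc14.png',cv2.resize(im[125:200,250:345],None,fx=7,fy=7,interpolation=cv2.INTER_CUBIC))
a=at_z('top',(150+(250+.5)/6-.5,170+(122+.5)/6-.5),.107);b=at_z('top',(150+(195+.5)/6-.5,170+(354+.5)/6-.5),.107);print((a+b)/2)
E
```

```text
[0.46621489 0.19090304 0.107     ]
```

View pics/sc14.png

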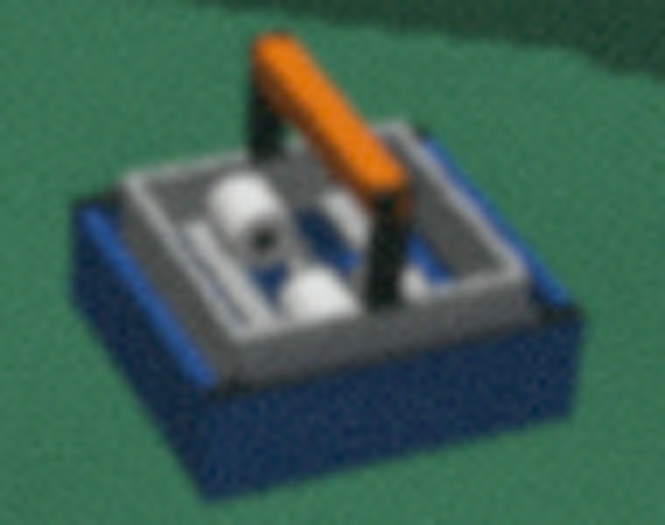

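```bash
python3 - <<'E'
from h import *
im=cv2.imread('pics/top14.png')
a=cv2.resize(im[182:235,163:215],None,fx=11,fy=11,interpolation=cv2.INTER_CUBIC)
cv2.imwrite('pics/tz.png',cv2.convertScaleAbs(a,alpha=0.8))
im=cv2.imread('pics/scene14.png')
cv2.imwrite('pics/sz.png',cv2.resize(im[145:180,275:325],None,fx=14,fy=14,interpolation=cv2.INTER_CUBIC))
for cam in('top','scene'):
  for i in range(3): print(cam,[(np.round(r['bbox'],0),round(r['conf'],2)) for r in find_in(cam,'large%d_center'%i)])
# predicted third-roller pixel
c=np.array([.4662,.192,0]);t=np.radians(-15);bx=np.array([np.cos(t),np.sin(t),0]);by=np.array([-np.sin(t),np.cos(t),0])
for x in(20,30,38): print(x,[proj(n,c+bx*x/1e3+by*.014+[0,0,.044]).round(1) for n in('scene','top')])
E
```

```text
top [(array([198., 195., 205., 204.]), 0.49)]
top [(array([251.,  84., 282., 119.]), 0.56)]
top [(array([186., 217., 199., 227.]), 0.58), (array([317., 265., 328., 272.]), 0.51), (array([346., 261., 356., 270.]), 0.4)]
scene [(array([262., 152., 332., 196.]), 0.59), (array([178., 286., 210., 384.]), 0.54), (array([291., 164., 299., 168.]), 0.49), (array([265., 133., 327., 178.]), 0.4), (array([281., 260., 341., 313.]), 0.17)]
scene [(array([180., 209., 188., 212.]), 0.74), (array([ 70., 193., 222., 273.]), 0.39), (array([278., 152., 295., 163.]), 0.25)]
scene [(array([129., 182., 146., 196.]), 0.62), (array([100., 197., 114., 211.]), 0.47)]
20 [array([303.3, 164.7]), array([188.4, 201. ])]
30 [array([305., 167.]), array([189.4, 197.5])]
38 [array([306.5, 168.8]), array([190.1, 194.6])]
```

View pics/tz.png

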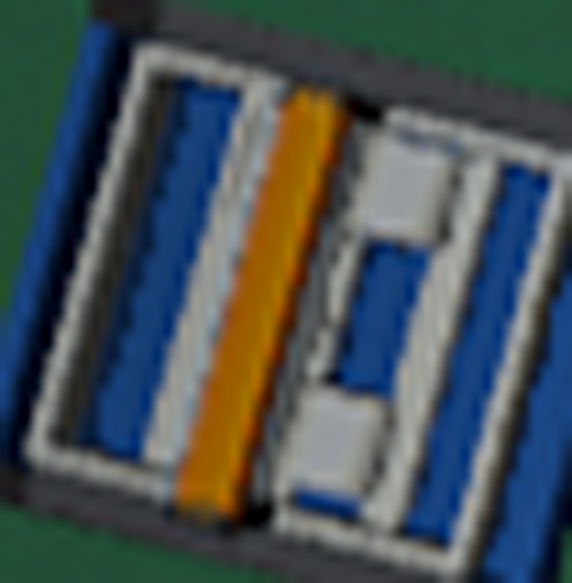

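View pics/sz.png

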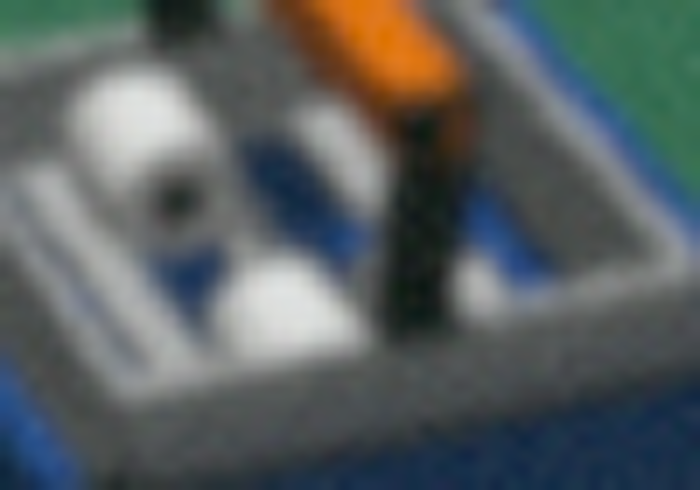

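```bash
python3 - <<'E'
from h import *
c=np.array([.4662,.192,0]);t=np.radians(-15);bx=np.array([np.cos(t),np.sin(t),0]);by=np.array([-np.sin(t),np.cos(t),0])
im=cv2.imread('pics/sz.png')
f=lambda x,y,z:((proj('scene',c+bx*x/1e3+by*y/1e3+[0,0,z/1e3])-[275,145]+.5)*14).astype(int)
for y0 in(-28,0,28):
  for y in(y0-5,y0+5): cv2.line(im,f(-48,y,35).tolist(),f(48,y,35).tolist(),(0,0,255),1)
for x0 in(35,):
  for x in(x0-12,x0+12):
    for s in(14,-14):
      p=np.array([f(x,s+13*np.cos(a),44+13*np.sin(a)) for a in np.linspace(0,6.283,30)]);cv2.polylines(im,[p],True,(0,255,0) if s>0 else (255,255,0),1)
cv2.polylines(im,[np.array([f(48,-51,59),f(48,51,59)])],False,(255,0,255),1)
cv2.imwrite('pics/sz2.png',im)
E
```

```text
(no output)
```

View pics/sz2.png

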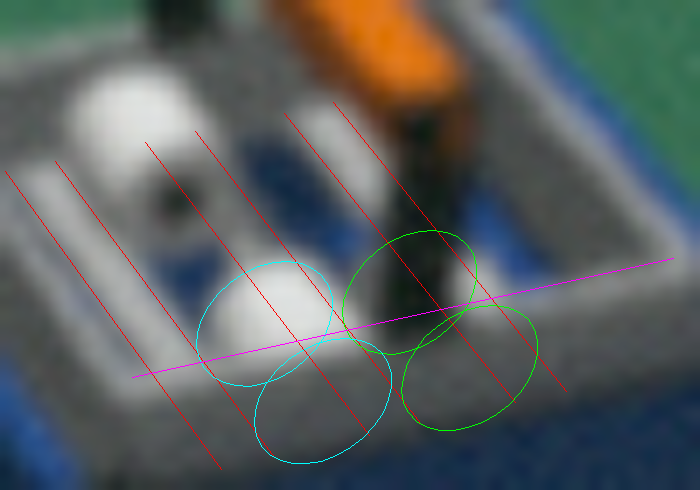

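```bash
python3 - <<'E'
from h import *
fr=np.mean([grab_frame('top').astype(float) for _ in range(8)],0)
fs=np.mean([grab_frame('scene').astype(float) for _ in range(8)],0)
cv2.imwrite('pics/ta.png',np.hstack([cv2.resize(np.clip(fr[185:232,172:197][:,:,::-1]*0.8,0,255).astype(np.uint8),None,fx=12,fy=12,interpolation=cv2.INTER_NEAREST),cv2.resize(np.clip(fs[142:180,288:318][:,:,::-1],0,255).astype(np.uint8),None,fx=14,fy=14.84,interpolation=cv2.INTER_NEAREST)[:564]]))
for r in(192,195,198,204,210,216,222): print(r,[tuple(int(v) for v in fr[r,c]) for c in range(180,192)])
E
```

```text
192 [(27, 75, 143), (30, 80, 151), (25, 78, 149), (12, 69, 147), (112, 132, 169), (173, 177, 175), (156, 159, 153), (179, 191, 193), (189, 136, 106), (199, 113, 0), (200, 121, 0), (196, 125, 0)]
195 [(29, 80, 152), (26, 76, 146), (16, 70, 145), (80, 110, 159), (172, 174, 172), (152, 155, 148), (172, 181, 181), (183, 149, 134), (193, 116, 36), (195, 115, 0), (194, 123, 0), (198, 132, 0)]
198 [(27, 76, 145), (20, 72, 144), (32, 78, 148), (185, 187, 185), (153, 154, 147), (176, 183, 182), (157, 140, 133), (187, 110, 33), (195, 114, 0), (194, 121, 0), (196, 129, 0), (209, 131, 0)]
204 [(5, 61, 138), (166, 169, 174), (187, 189, 183), (182, 189, 187), (170, 175, 177), (191, 128, 71), (195, 112, 0), (194, 118, 0), (195, 125, 0), (203, 139, 0), (134, 71, 0), (68, 35, 28)]
210 [(180, 184, 179), (185, 189, 184), (179, 193, 196), (163, 113, 92), (189, 103, 0), (195, 116, 0), (194, 122, 0), (199, 137, 0), (186, 97, 0), (101, 42, 0), (94, 95, 97), (105, 109, 109)]
216 [(180, 190, 192), (156, 134, 126), (187, 108, 25), (195, 113, 0), (194, 119, 0), (197, 127, 0), (210, 129, 0), (104, 51, 0), (72, 70, 76), (97, 101, 103), (89, 91, 90), (150, 151, 147)]
222 [(191, 129, 72), (195, 112, 0), (194, 117, 0), (195, 123, 0), (203, 137, 0), (137, 71, 0), (69, 36, 28), (96, 102, 105), (115, 118, 115), (172, 174, 168), (191, 196, 191), (190, 195, 198)]
```

View pics/ta.png

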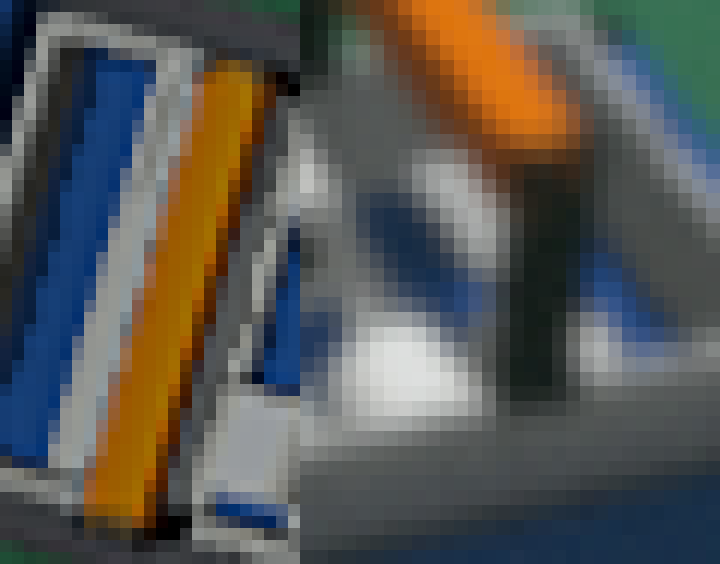

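```bash
python3 -c "
from plant import *
s=state();print(s['time'],s['contact_force'],s['joint_vel'].round(3));print(job_done())"
```

```text
22.825 [-0.55607259 -0.12355711 -0.14241516] [-0.001  0.     0.001  0.002 -0.003 -0.001]
the job is handed in; nothing more can be done
None
```

I gripped the sieve by its orange handle and shook it level on the box rims, then set it in the blue cradle, let go and handed the job in at about 22.8 s.

- **Bumpers:** I pressed them in the order left, right, left, right. The wrist read at most about 9 N on the left and 11 N on the right, by the readings at the end of each move. I shook the sieve briskly without touching either bumper just before the last right press. The sieve met the left bumper about 14 mm and the right about 19 mm off the box's middle.
- **Slugs:** The last pictures show all four brass slugs on the catch box floor.
- **Sieve:** It hangs level on the cradle's rims. The arm stopped going down at 97.5 mm, the same height as when the sieve sat on the box. The handle's middle is within about 2 mm of the cradle's middle.
- **Rollers:** Two of the three large rollers are plainly visible in the sieve. The third was visible when I lifted the sieve out of the box. In the last pictures it is mostly hidden behind the handle and its post, so I judged it only from shading and from what shows past the post. The trained networks did not find it there.
- **Other things:** In the last scene picture the fan, reel, driver, cap and brown look-alikes appear to be where they were. The arm was still and clear of everything when I handed in.

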